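# Pop the slide chamber's lid and push it open

### The job

Open the small white slide chamber: press the orange release tab on its front down until the blue lid springs up, let go of the tab, then push the lid up and back, without gripping it, until it is fully open and stays there by itself. Move clear at the end; do not touch the slide mailer inside, and leave the bottles and the little white box around the chamber where they stand.

Things in the scene. Friction and masses are not known exactly. Their poses are not given: they have to be found in the camera images.
- chamber: small white bench slide chamber, an open-topped box 110 mm (x) x 120 mm (y) x 56 mm high, fixed to the table, closed by a blue lid. Origin: centre of its underside, on the table. Its x axis points from the front (side with the orange tab) to the back (hinge side), z up; turned by up to 0.35 rad from the world axes
- tab_top (a point): the point to press: top of the orange release tab, a ledge 30 mm wide (y) sticking out level from the front wall; at rest 92 mm in front of the chamber's origin (-x), 43 mm above the table, 14 mm behind the ledge's front end. The tab's hook (24 mm wide) rises at the front wall to 69 mm above the table over the lid's front edge, and swings forward to 72 mm in front of the origin when pressed
- release_tab (a joint): angle of the tab about a pin along y (61 mm in front of the chamber's origin, 40 mm above the table), rad: 0 at rest, 0.26 fully down (tab_top then about 8 mm lower). A spring pushes it back, about 2 N at the start to 5 N fully down at tab_top. The lid comes free at about 0.17 (5 mm down)
- lid (a joint): angle of the blue lid, rad: 0 shut and latched, 1.8 fully open at its stop, leaning back past upright. Once unlatched, a spring pin inside lifts it within about a second to about 0.65, where it rests; from there under 1 N at the front edge pushes it on. No detent: let go before about 1.6 it falls back onto the pin, beyond that it falls open
- lid_edge (a point): middle of the lower front edge of the lid (moves with the lid), 110 mm from the hinge axis. The lid is a flat blue slab 110 mm long, 118 mm wide and 7 mm thick
- lid_hinge (a point): middle of the lid's hinge axis, which runs along the chamber's y, at the chamber's back edge 55 mm behind its origin, 57 mm above the table
- slide_mailer: flat yellow and white slide mailer, 34 x 85 x 11 mm, lying loose on the chamber's inner floor (31 mm above the table), under the lid; its top is 42 mm above the table. Origin: centre of its underside. Not to be touched
- dropper_bottle: small brown dropper bottle with black bulb, 33 mm across, 100 mm high, loose, beside the chamber. Origin: centre of its underside. Leave it alone
- immersion_oil: small amber bottle with black cap, 30 mm across, 72 mm high, loose, beside the chamber. Origin: centre of its underside. Leave it alone
- cover_glass_box: small white box, 31 x 63 x 23 mm, loose, beside the chamber. Origin: centre of its underside. Leave it alone

How it is judged:
By the outcome, as a careful person would: the job done as asked, in the order asked, and still so for the second after the job is handed in, with the robot touching nothing.
It also fails if it takes over 42 s, if anything falls off the work surface, if the arm or the gripper's body presses on something with over 40 N, if the wrist force passes 120 N, or if a joint passes its speed limit or range.

### The arm

A 6-joint arm with a two-finger parallel gripper is mounted at the origin on a cart in front of the work surface, level with it; the furniture and walls round the work are solid. World frame = base frame: x ahead of the robot, y to its left, z up, the work surface at z = 0. Lengths are in m, angles in degrees, forces in N, time in s.
With the tool pointing down it reaches from about 0.35 to 0.875 m from the base axis. Payload 4.2 kg.
Tool frame: the origin (TCP) lies between the finger pads; the fingertips stand 14 mm ahead of it and the grasp point (between the pads) lies 5 mm behind it (r.tcp_to_tips is the distance from the TCP to the fingertips, in m); y points along the fingers, x is the direction in which the jaws open and shut, and the axes are right-handed (so a half turn about y gives the same grasp; the last joint's range is limited). The gripper opens to 87 mm and grips with 3 to 60 N. Pads are 19 mm wide; open, the fingers measure 117 mm over their backs; the gripper's body (75 mm by 190 mm) begins 51 mm behind the grasp point.
Start: joints at [-62.246, 22.042, 0.453, 0, -68.411, -14.817], TCP at [0.14, -0.609, 0.237] pointing down, gripper open.
Joint ranges: [-179.83, 179.83], [-69.29, 118.12], [-61.27, 80.66], [-181.25, 117.63], [-171.15, -9.14], [-177.46, 177.46]. Speed limits (degrees/s): [159.86, 159.86, 180, 180, 180, 180].

### API

Orientations are given as a 3x3 rotation matrix whose columns are the frame's x, y, z axes.
In Python, from station import sense, optics, ticket, r gives the robot as it stands.
- The arm moves only by the tool carry_out, never from a script. Its argument "steps" is a list that holds one entry, the list of rows, each a list of 6 numbers: the shift along the world's x, y, z in cm, then the turn, a rotation vector about the world's x, y, z in rad. A call has 1 to 20 rows; each row is the pose to reach, as a shift and turn from the pose commanded when the call began; what a row does not reach only later rows make up. A row lasts 1/8 s, in which the tool goes at most 62.5 mm and 10.7 degrees, less where a joint would pass 70% of its speed; a pose out of reach is approached as far as the arm can. A call with a gripper value outside its range is refused whole. "fingers" is the closure in counts, from 0 (fully open) to 255 (shut), set as the call begins (left out, the last holds). The fingers move at their own pace and stop on an object; the grip force is fixed at half the most. Time passes only in rows, so rows that repeat a pose let the fingers close. It gives the time, the measured TCP pose, the force and the opening at its end, in the units of the state.
- sense(): the state, without advancing time (a new reading comes with each control period).
- optics.capture(name): name is "side" or "top" or "wrist"; returns a dict with "image" (420x560x3 uint8, red, green, blue), "fov_y" (degrees; the focal length in pixels is half the picture's height over the tangent of half this angle, whatever the lens; pixels are square), "cx", "cy" (the principal point, pixels), "rvec" (rotation vector, rad) and "tvec" (3), from world to camera coordinates, as OpenCV has them. Camera axes: x right, y down, z forward; pixel columns grow to the right and rows downward; lengths in m; the calibration is good to about 2 mm. A picture is of the moment at which its call begins. There is no depth.
- ticket.finish_job(): hands the job in, once; it reports no verdict.
The state is a dict: "time_s": time; "joints": joint angles; "joint_velocities": joint speeds; "effort": joint torques, N m; "tcp_pos": TCP position; "ee_rot": TCP orientation; "wrist_force": force on the tool from outside, world axes, zero at the start; "moment": the same for the moment, N m; "gripper_width": opening from 0.0 (shut) to 1.0 (fully open).
Only numpy, scipy, OpenCV 4.12 (cv2) and the standard library are available. Lean on these libraries where they do the work, as an engineer would, in place of code of your own. Each camera call takes 0.05 s, during which the arm holds its last target.

## Working session

There is one attempt and no reset: what is moved stays moved. The work goes in short steps, Python scripts to look and compute and a tool call to move; the robot and the scene stay as the last step left them, time stands still between calls to the robot, and variables do not carry over. Pictures are saved under pics/ and viewed, and the job is handed in when it is done.

Besides the shell and the picture viewer there is one more tool, called by a JSON object that holds its "api" and its "payload", one argument or row to a line. carry_out: Moves the arm, as the interface text tells. Its arguments: {"type":"object","properties":{"steps":{"type":"array","items":{"type":"array","items":{"type":"array","items":{"type":"number"}}}},"fingers":{"type":"number"}},"required":["steps"]}

```bash
mkdir -p pics
cat > h.py <<'E'
import numpy as np, cv2
from station import sense, optics, ticket, r
def cap(n,f):
    c=optics.capture(n); cv2.imwrite('pics/'+f,cv2.cvtColor(c['image'],cv2.COLOR_RGB2BGR)); return c
def K(c):
    f=c['image'].shape[0]/2/np.tan(np.radians(c['fov_y'])/2)
    return np.array([[f,0,c['cx']],[0,f,c['cy']],[0,0,1]])
def ray(c,uv):
    R=cv2.Rodrigues(np.array(c['rvec'],float))[0]; t=np.array(c['tvec'],float)
    d=R.T@np.linalg.inv(K(c))@np.array([uv[0],uv[1],1.]); return -R.T@t,d
def onz(c,uv,z):
    o,d=ray(c,uv); return o+d*(z-o[2])/d[2]
def proj(c,P):
    return cv2.projectPoints(np.array(P,float).reshape(-1,1,3),np.array(c['rvec'],float),np.array(c['tvec'],float),K(c),None)[0].reshape(-1,2)
E
python3 - <<'E'
from h import *
import pickle
d={n:cap(n,n+'0.png') for n in('top','side','wrist')}
pickle.dump(d,open('c0.pkl','wb'))
for n in d: print(n,ray(d[n],(280,210)),d[n]['fov_y'])
s=sense();print(s['time_s'],s['tcp_pos'],s['ee_rot'],s['wrist_force'],r.tcp_to_tips)
E
```

```text
top (array([0.42075242, 0.13006067, 0.90844723]), array([ 0.1167036 ,  0.00387967, -0.99324665])) 48.05309682034543
side (array([ 0.36089816, -0.58683836,  0.48750209]), array([ 0.17333623,  0.8552433 , -0.48851772])) 51.09975373937386
wrist (array([ 0.07593216, -0.62439963,  0.38373043]), array([ 0.22851111,  0.06224071, -0.9716557 ])) 67.48210668634331
0.15 [ 0.13983948 -0.60871354  0.23570228] [[-2.23729834e-01 -5.23608924e-04 -9.74651059e-01]
 [ 9.74649707e-01  1.63021584e-03 -2.23730400e-01]
 [ 1.70603883e-03 -9.99998534e-01  1.45607364e-04]] [-0.58422243  0.22730323 -0.48907537] 0.014
```

```bash
ls -la; ls pics
```

```text
total 2084
drwxr-xr-x  3 agent agent    4096 Dec  6 17:20 .
drwxr-xr-x 23 root  root     4096 Dec  6 17:20 ..
-rw-r--r--  1 agent agent 2117604 Dec  6 17:20 c0.pkl
-rw-r--r--  1 agent agent     701 Dec  6 17:20 h.py
drwxr-xr-x  2 agent agent    4096 Dec  6 17:20 pics
side0.png
top0.png
wrist0.png
```

View pics/top0.png

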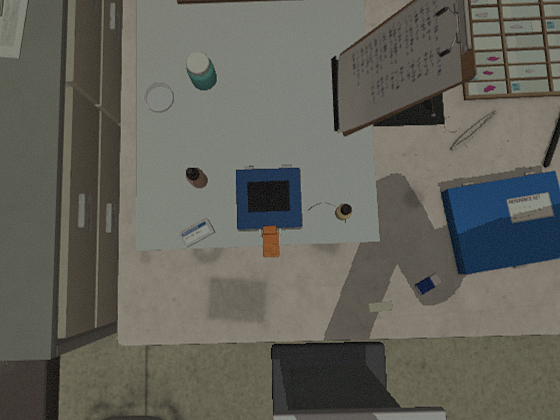

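View pics/side0.png

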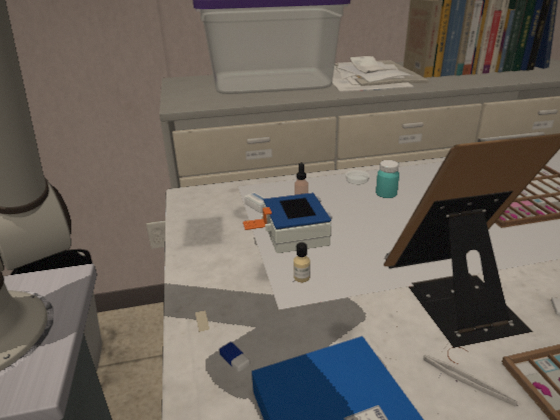

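The top view shows the chamber at about (268,200), with its orange tab at (271,240) facing the robot. The bottles are at (195,177) and (344,211), the white box is at (198,233), and a slanted clipboard stands to the right.

Run:
```python
from h import *
import pickle
d=pickle.load(open('c0.pkl','rb'))
c=d['top']; hsv=cv2.cvtColor(c['image'],cv2.COLOR_RGB2HSV)
def big(m,box):
    z=np.zeros_like(m); x0,y0,x1,y1=box; z[y0:y1,x0:x1]=m[y0:y1,x0:x1]
    return max(cv2.findContours(z,0,2)[0],key=cv2.contourArea)
b=big(cv2.inRange(hsv,(100,120,30),(125,255,255)),(200,140,330,260))
q=cv2.boxPoints(cv2.minAreaRect(b)); P=np.array([onz(c,p,.064) for p in q]); print(q,P,P.mean(0))
e=P-np.roll(P,1,0); print(np.linalg.norm(e,axis=1),np.degrees(np.arctan2(e[:,1],e[:,0])))
o=big(cv2.inRange(hsv,(3,130,80),(18,255,255)),(250,215,300,270))
q=cv2.boxPoints(cv2.minAreaRect(o)); print('tab',q,[onz(c,p,.043).round(4) for p in q])
for n,p,z in(('dropper',(193,173),.1),('oil',(344,210),.072),('box',(198,233),.023)): print(n,onz(c,p,z))
# side view
c=d['side'];I=c['image']
im=cv2.resize(I[150:300,200:380],None,fx=4,fy=4,interpolation=2);cv2.imwrite('pics/sz.png',im[:,:,::-1])
c=d['top'];im=cv2.resize(c['image'][150:270,170:360],None,fx=4,fy=4,interpolation=2);cv2.imwrite('pics/tz.png',im[:,:,::-1])
```

```text
[[234.87419 169.66512]
 [299.04697 167.24352]
 [301.26093 225.91469]
 [237.08817 228.33629]] [[0.59653017 0.21367518 0.064     ]
 [0.59751173 0.09638292 0.064     ]
 [0.49009817 0.09600306 0.064     ]
 [0.4890445  0.211398   0.064     ]] [0.54329614 0.15436479 0.064     ]
[0.10750978 0.11729637 0.10741423 0.11539975] [   1.21368364  -89.52053063 -179.79737825   90.52315056]
tab [[261.47787 226.08011]
 [276.90884 225.26794]
 [278.51382 255.76242]
 [263.08286 256.5746 ]] [array([0.4936, 0.1684, 0.043 ]), array([0.4943, 0.1399, 0.043 ]), array([0.4384, 0.1385, 0.043 ]), array([0.4377, 0.1668, 0.043 ])]
dropper [0.58529787 0.28349813 0.1       ]
oil [0.51571341 0.01913298 0.072     ]
box [0.48566951 0.28917957 0.023     ]
```

View pics/sz.png

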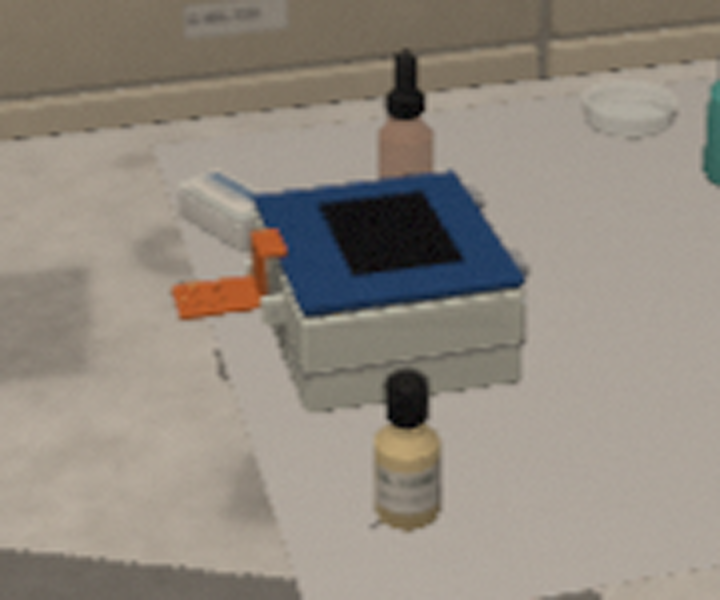

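View pics/tz.png

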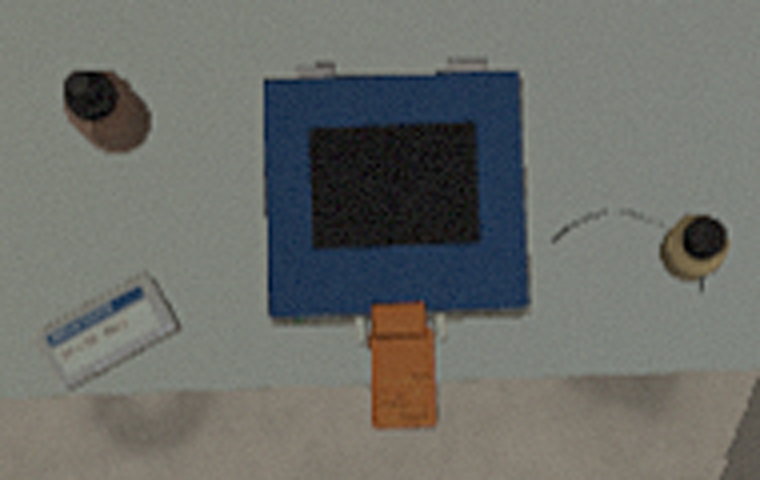

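Run:
```python
from h import *
from scipy.spatial.transform import Rotation as R
s=sense();R0=np.array(s['ee_rot']);t=.4;p=np.radians(.7)
x=np.array([-np.sin(p),np.cos(p),0]);y=np.array([np.sin(t)*np.cos(p),np.sin(t)*np.sin(p),-np.cos(t)])
Rt=np.c_[x,y,np.cross(x,y)]
print(R.from_matrix(Rt@R0.T).as_rotvec(),s['tcp_pos'])
print((np.array([.44,.1525,.14])-[.14,-.609,.237])*100)
```

```text
[ 0.04589172 -0.39826847 -0.2109043 ] [ 0.13983948 -0.60871354  0.23570228]
[30.   76.15 -9.7 ]
```

View pics/wrist0.png

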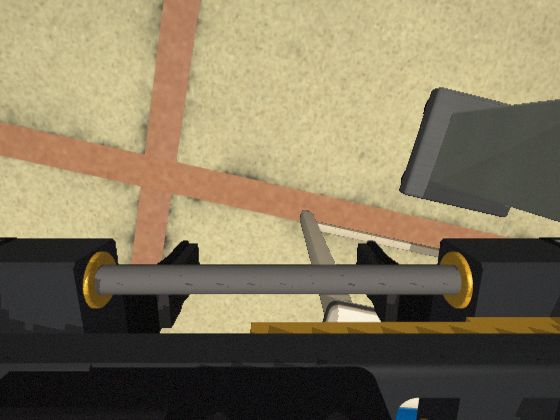

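The wrist view shows the gripper's wide side lying along the jaws, which will be chamber y, and only floor below. I'll move to a hover in front of the chamber with the fingers shut and the tool tilted.

{"api": "carry_out", "payload": {
  "steps": [
    [[3,3,1,0,0,0],[6,6.5,1,0,0,0],[9,10,1,0,0,-0.02],[12,13.5,1,0.01,-0.04,-0.04],[15,17.5,1,0.01,-0.08,-0.06],[18,21.5,1,0.02,-0.12,-0.08],[21,25.5,1,0.02,-0.16,-0.1],[24,29.5,0,0.03,-0.2,-0.12],[26,34,0,0.03,-0.24,-0.14],[28,38.5,0,0.035,-0.28,-0.16],[29,43,0,0.04,-0.32,-0.18],[30,47.5,0,0.04,-0.36,-0.2],[30,52,0,0.046,-0.398,-0.211],[30,56.5,0,0.046,-0.398,-0.211],[30,61,-1,0.046,-0.398,-0.211],[30,65.5,-2,0.046,-0.398,-0.211],[30,70,-4,0.046,-0.398,-0.211],[30,74,-6,0.046,-0.398,-0.211],[30,76.2,-8,0.046,-0.398,-0.211],[30,76.2,-9,0.046,-0.398,-0.211]]
  ],
  "fingers": 255
}}

```text
time_s: 2.65
tcp_pos: [0.44, 0.1529, 0.1479]
ee_rot: [[-0.016, 0.383, -0.924], [1.0, 0.003, -0.017], [-0.004, -0.924, -0.383]]
wrist_force: [0.5, 0.7, 0.7]
gripper_width: 0.004
```

Run:
```python
from h import *
import pickle
d={n:cap(n,n+'1.png') for n in('side','top')}
pickle.dump(d,open('c1.pkl','wb'))
s=sense();R=np.array(s['ee_rot']);print(s['time_s'],s['tcp_pos'],R.round(3).tolist(),s['wrist_force'],s['gripper_width'],s['joints'])
tip=np.array(s['tcp_pos'])+.014*R[:,1]
print(tip,proj(d['side'],[tip,s['tcp_pos']]))
```

```text
2.75 [0.44022875 0.15160096 0.1482723 ] [[-0.013, 0.383, -0.924], [1.0, 0.002, -0.013], [-0.003, -0.924, -0.383]] [ 0.78734039 -0.24998231 -0.3603673 ] 0.005761400512304404 [  40.83096561    3.19302065  -57.35959949   51.09591234  -18.64690392
 -177.39377497]
[0.44558846 0.15162857 0.13533891] [[244.92929755 181.75878125]
 [241.59687364 175.76183891]]
```

View pics/side1.png

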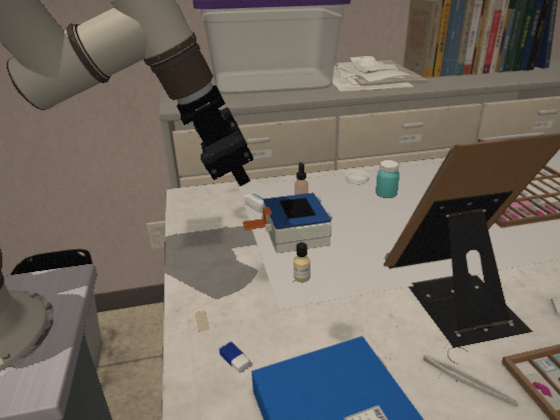

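The picture shows the tip at about (243,183), which matches my projection. This tilt puts joints 5 and 6 near their limits, so I'll halve it and come down just above the tab.

{"api": "carry_out", "payload": {
  "steps": [
    [[0,0,0,0,0.07,0],[0.3,0,-1,0,0.14,0],[0.6,0,-2,0,0.2,0],[1,0,-4,0,0.2,0],[1.15,0,-6,0,0.2,0],[1.15,0,-7.2,0,0.2,0],[1.15,0,-7.2,0,0.2,0],[1.15,0,-7.2,0,0.2,0]]
  ]
}}

```text
time_s: 3.75
tcp_pos: [0.4527, 0.1525, 0.0783]
ee_rot: [[-0.013, 0.195, -0.981], [1.0, 0.005, -0.012], [0.003, -0.981, -0.195]]
wrist_force: [-0.3, -0.5, 0.8]
gripper_width: 0.005
```

Run:
```python
from h import *
d={n:cap(n,n+'2.png') for n in('side','top')}
s=sense();R=np.array(s['ee_rot']);print(s['time_s'],s['tcp_pos'],R.round(3).tolist(),s['wrist_force'],s['joints'])
ims=[cv2.resize(d[n]['image'][b:b+150,a:a+200],None,fx=2,fy=2,interpolation=2) for n,a,b in(('side',180,130),('top',180,140))]
ims=[cv2.resize(i,(400,300)) for i in ims]
cv2.imwrite('pics/m2.png',np.hstack(ims)[:,:,::-1])
```

```text
3.85 [0.45273114 0.15261944 0.07834598] [[-0.013, 0.195, -0.981], [1.0, 0.005, -0.012], [0.003, -0.981, -0.195]] [ 0.66753486 -0.04095728 -0.16789894] [  41.6772792    14.66697358  -46.2019997    19.9412889   -21.6660136
 -149.04267616]
```

View pics/m2.png

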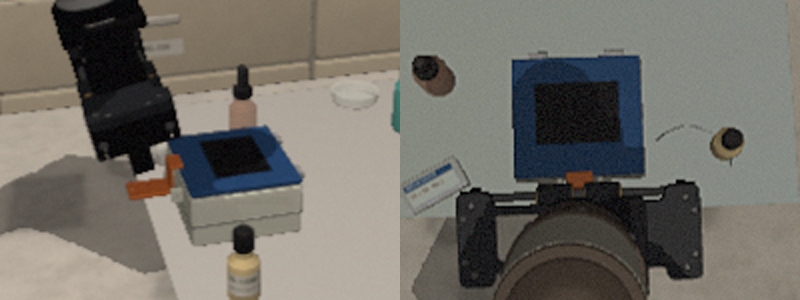

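The tip is centred over the ledge, just in front of the hook. Pressing now.

{"api": "carry_out", "payload": {
  "steps": [
    [[-0.1,0,-1,0,0,0],[-0.1,0,-1.6,0,0,0],[-0.1,0,-2,0,0,0],[-0.1,0,-2.3,0,0,0],[-0.1,0,-2.6,0,0,0],[-0.1,0,-2.8,0,0,0],[-0.1,0,-2.8,0,0,0],[-0.1,0,-2.8,0,0,0]]
  ]
}}

```text
time_s: 4.85
tcp_pos: [0.4516, 0.1522, 0.0501]
ee_rot: [[-0.013, 0.195, -0.981], [1.0, 0.004, -0.012], [0.002, -0.981, -0.195]]
wrist_force: [-2.4, -1.6, 6.8]
gripper_width: 0.006
```

Run:
```python
from h import *
d={n:cap(n,n+'3.png') for n in('side','top')}
s=sense();print(s['time_s'],s['tcp_pos'],s['wrist_force'],s['joints'])
ims=[cv2.resize(d[n]['image'][b:b+150,a:a+200],(400,300),interpolation=2) for n,a,b in(('side',180,130),('top',180,140))]
cv2.imwrite('pics/m3.png',np.hstack(ims)[:,:,::-1])
```

```text
4.95 [0.45159302 0.15220694 0.05007619] [-2.57703373 -1.20729747  7.36681666] [  40.38480028   17.48765384  -50.45428847   28.31777683  -15.03171751
 -156.61433127]
```

View pics/m3.png

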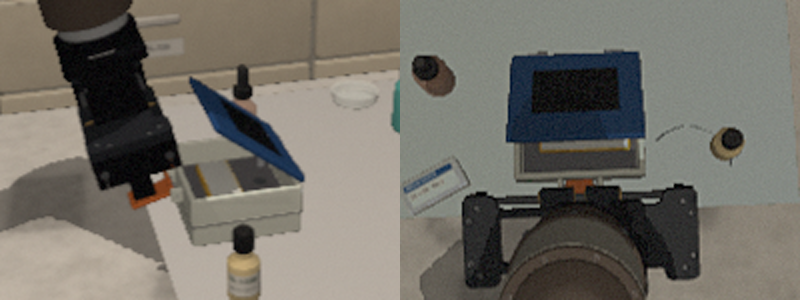

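The lid sprang up: its front edge is raised in both views, and the mailer is visible underneath. Letting go of the tab by going straight up.

{"api": "carry_out", "payload": {
  "steps": [
    [[-0.1,0,1,0,0,0],[-0.2,0,2.2,0,0,0],[-0.2,0,3.8,0,0,0],[0,0,5.4,0,0,0],[0,0,6.9,0,0,0],[1,0,6.9,0,0,0],[2,0,6.9,0,0,0],[3,0,6.9,0,0,0],[3,0,6.9,0,0,0],[3,0,6.9,0,0,0]]
  ]
}}

```text
time_s: 6.2
tcp_pos: [0.481, 0.1518, 0.1179]
ee_rot: [[-0.012, 0.193, -0.981], [1.0, 0.003, -0.012], [0.001, -0.981, -0.193]]
wrist_force: [-0.6, -0.2, 0.5]
gripper_width: 0.004
```

Run:
```python
from h import *
d={n:cap(n,n+'4.png') for n in('side','top')}
s=sense();print(s['time_s'],s['tcp_pos'],s['wrist_force'],s['joints'])
ims=[cv2.resize(d[n]['image'][b:b+150,a:a+200],(400,300),interpolation=2) for n,a,b in(('side',180,130),('top',180,140))]
cv2.imwrite('pics/m4.png',np.hstack(ims)[:,:,::-1])
c=d['side'];print(proj(c,[[.5104,.0945,.1236],[.5104,.2125,.1236]]))
```

```text
6.3 [0.48093868 0.15191886 0.11823386] [-0.15606699  0.41855867  0.64796475] [  39.7362866    13.23889324  -38.01331595   13.68375053  -30.72999139
 -140.29186896]
[[285.86183451 196.88083153]
 [272.76765255 170.75657279]]
```

View pics/m4.png

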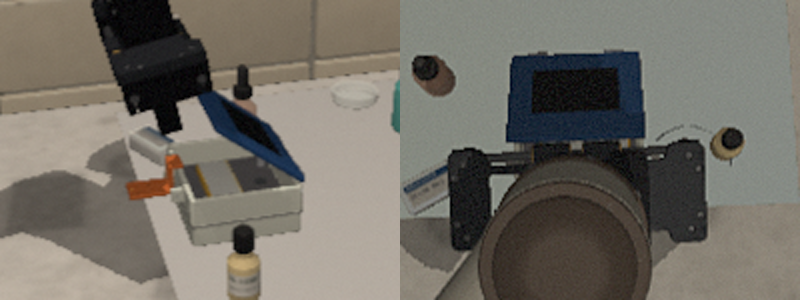

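The tab is back at rest, the lid rests on its pin, and the fingertip is in front of and below the lid edge. Now I'll push the lid along its arc.

{"api": "carry_out", "payload": {
  "steps": [
    [[1,0,-0.1,0,0,0],[2.1,0,-0.2,0,0,0],[2.7,0,0.4,0,0,0],[3.3,0,1,0,0,0],[4.1,0,1.7,0,0,0],[5,0,2.4,0,0,0],[5.9,0,2.9,0,0,0],[6.9,0,3.4,0,0,0],[7.8,0,3.7,0,0,0],[8.7,0,3.9,0,0,0],[9.4,0,4,0,0,0],[10.1,0,4.1,0,0,0],[10.8,0,4.1,0,0,0],[11.3,0,4.1,0,0,0],[11.7,0,4,0,0,0],[11.7,0,4,0,0,0],[11.7,0,4,0,0,0]]
  ]
}}

```text
time_s: 8.43
tcp_pos: [0.5981, 0.1521, 0.1584]
ee_rot: [[-0.013, 0.194, -0.981], [1.0, 0.004, -0.012], [0.001, -0.981, -0.194]]
wrist_force: [0.0, 0.2, 0.1]
gripper_width: 0.002
```

Run:
```python
from h import *
d={n:cap(n,n+'5.png') for n in('side','top')}
s=sense();print(s['time_s'],s['tcp_pos'],s['wrist_force'],s['joints'])
ims=[cv2.resize(d[n]['image'][b:b+150,a:a+200],(400,300),interpolation=2) for n,a,b in(('side',180,130),('top',180,140))]
cv2.imwrite('pics/m5.png',np.hstack(ims)[:,:,::-1])
```

```text
8.525 [0.59811166 0.1521336  0.15851583] [-0.73794955 -0.05173724 -0.63465117] [  31.91113104   20.23767308  -18.45216193    8.51886231  -41.99288245
 -127.05010141]
```

View pics/m5.png

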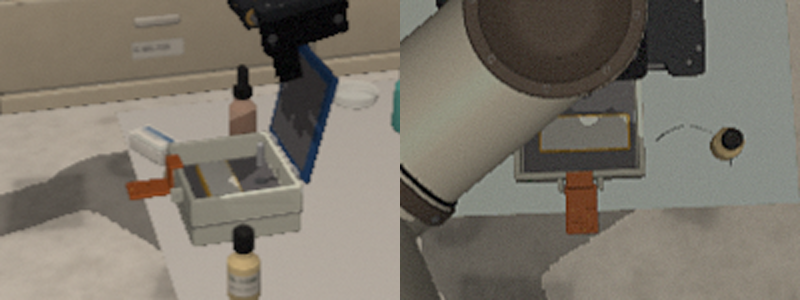

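The lid leans back past upright. I'll withdraw towards the robot, then up.

{"api": "carry_out", "payload": {
  "steps": [
    [[-1,0,0,0,0,0],[-2.5,0,0,0,0,0],[-5,0,0,0,0,0],[-8,0,1,0,0,0],[-11,0,2,0,0,0],[-13,-1,4,0,0,0],[-14,-4,7,0,0,0],[-14,-8,9,0,0,0],[-14,-12,10,0,0,0],[-14,-16,10,0,0,0],[-14,-20,10,0,0,0],[-14,-24,10,0,0,0],[-14,-24,10,0,0,0],[-14,-24,10,0,0,0]]
  ]
}}

```text
time_s: 10.28
tcp_pos: [0.4575, -0.0877, 0.2584]
ee_rot: [[-0.013, 0.194, -0.981], [1.0, 0.004, -0.012], [0.002, -0.981, -0.194]]
wrist_force: [-0.3, -0.6, 0.2]
gripper_width: 0.006
```

Run:
```python
from h import *
d={n:cap(n,n+'6.png') for n in('side','top')}
s=sense();print(s['time_s'],s['tcp_pos'],s['wrist_force'],s['joints'])
ims=[cv2.resize(d[n]['image'][b:b+150,a:a+200],(400,300),interpolation=2) for n,a,b in(('side',180,130),('top',180,140))]
cv2.imwrite('pics/m6.png',np.hstack(ims)[:,:,::-1])
c=d['side']
for th in(1.6,1.7,1.8):
  print(th,proj(c,[[.598-.11*np.cos(th),y,.057+.11*np.sin(th)] for y in(.0945,.2125)])*2-[360,260])
```

```text
10.375 [ 0.45792087 -0.0870229   0.25846091] [-0.02550836 -0.14957715 -0.37352117] [  10.46440656   -0.29829003  -26.41851906    2.22863323  -52.85985523
 -100.83016839]
1.6 [[310.17378508  78.28916125]
 [272.62097233  32.1171042 ]]
1.7 [[321.84453209  77.84701663]
 [283.06717922  31.85294056]]
1.8 [[333.23438256  78.54085483]
 [293.29379425  32.62089939]]
```

View pics/m6.png

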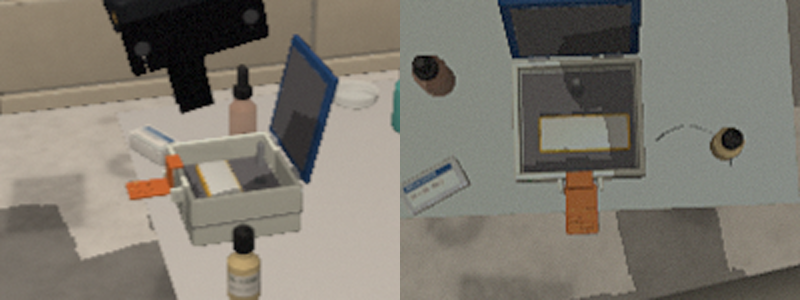

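The lid's near top corner is at about (334,79) in the crop. I predict (333,78) for 1.8 rad, so it is fully open with the arm clear. The bottles, box and mailer are in place.

```bash
python3 -c "
from h import *
print(ticket.finish_job())"
```

```text
the job is handed in; nothing more can be done
None
```

The slide chamber is open: the lid stands by itself at about 1.8 rad, its stop, and the arm is clear. I handed the job in at about 10.4 s, and the hand-in gave no verdict.

- **What I did:** With the fingers shut, I pressed the orange tab down at about 7 N until the lid sprang up. I let the tab go, pushed the lid back along its arc without gripping it, then withdrew.
- **Last checks:** In the side view after withdrawing, the lid's near corner was within about 2 pixels of where 1.8 rad puts it. The tab was back at rest and the wrist force was near zero. In the top view the bottles and white box looked unmoved, and nothing touched the mailer.
- **What disagreed:** My first approach tilt of 0.4 rad put joint 6 within 0.1° of its range limit, with no limit reported as passed, so I halved the tilt. The measured tool height was also about 3 mm above my target when hovering over the tab, so I went by the measured height when pressing.

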